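# Lid the crucibles, then unlatch the desiccator and hold its door wide

## Task

Two porcelain crucibles have cooled on the dark mat and are going into the desiccator cabinet: first put each crucible's own lid on it, the wide lid on the wide one and the narrow lid on the narrow one, seated flat. Then squeeze the bolt on the cabinet's roof fully back, squeeze the latch handle on the door, swing the self-closing door past its half-way catch and hold it wide open, at least 75 degrees, for the colleague who comes with the crucibles. Finish while still holding the door open with the gripper, and leave the beaker, the timer and the forceps where they are.

Things in the scene. Friction and masses are not known exactly. Their poses are not given: they have to be found in the camera images.
- wide_crucible: The larger of two white porcelain crucibles, a tapering round open cup: 66 mm across its rim, 54 mm high, mouth 60 mm inside, wall 3 mm, 0.11 kg, loose, on the dark mat (6 mm above the worktop). Origin at the centre of its underside, z up.
- narrow_crucible: The smaller white crucible: 50 mm across its rim, 42 mm high, mouth 44 mm inside, wall 3 mm, 0.06 kg, loose, on the same mat. Origin at the centre of its underside, z up.
- wide_lid: White lid of the wide crucible, knob up on the worktop. Origin at the centre of its underside, z up. From below: plug 50 mm across, z = 0 to 5 mm; disc 68 mm across, 5 to 9 mm; round knob 16 mm across (slightly waisted), 9 to 30 mm. 0.045 kg. Seated, the disc lies on the rim and the origin is 49 mm above the wide crucible's origin.
- narrow_lid: White lid of the narrow crucible, knob up on the worktop: plug 35 mm across, disc 52 mm across, heights and knob as on the wide lid, 0.03 kg. Origin at the centre of its underside. Seated, its origin is 37 mm above the narrow crucible's origin.
- heat_mat: Dark rubber mat, fixed, 120 x 200 x 6 mm; the crucibles stand on it 50 mm either side of its middle along its y, either way round. A tall brown bottle stands fixed beyond its right end, near x = 0.65, y = -0.30. Origin at the centre of its underside.
- cabinet: Bench desiccator cabinet, fixed: clear walls in an aluminium frame, 170 mm deep (x), 240 wide (y), roof at z = 120 mm. Origin at the centre of its underside. The door is on its own -x side, facing the robot give or take the yaw; +y is left seen from the robot. The door hinges at the left front corner. Nothing on the roof is above z = 160 mm.
- roof_pinch (a point): First catch, on the roof's front edge: two black upright tabs side by side along the cabinet's y, each 8 mm thick, 24 wide, tops at z = 160 mm, clear for fingers above 137. The left (+y) tab is fixed, the right one slides left. This point, fixed, z = 148 mm, is midway between their outer faces when squeezed: the left face is 10 mm left of it, the right one 24 mm right of it before squeezing.
- roof_bolt (a joint): Travel of the right roof tab and its bolt in m: 0 = bolt through the eye of the door, locked; 0.014 = fully back at its stop, tabs squeezed to 20 mm over their outer faces (34 before). Door's eye free from about 0.009. About 4 N of friction: it stays where it is left. Squeeze along the cabinet's y.
- door_pinch (a point): Second catch, near the door's right edge: two black upright plates on its front, 8 mm thick, 32 mm out from the mounting plate, tops at z = 140 mm, clear for fingers above 88. The left one is fixed to the door, the right one sprung. This point moves with the door, z = 125 mm, 26 mm in front of the hinge axis's plane: 13 mm left of it is the left plate's outer face, 21 mm right the right one's at rest.
- latch (a joint): Travel of the sprung right plate and the latch bolt in m: 0 latched, 34 mm over the outer faces; 0.010 fully squeezed at its stop, 24 mm. Bolt clear of its keeper from about 0.007. Spring 4 N rising to 8 N: it snaps back when let go, so keep it squeezed until the door has left the frame. Squeeze along the door's width.
- door (a joint): Door angle in rad: 0 shut, growing towards the robot (clockwise from above) to its stop at 1.45. A sprung plunger on a hinge cam resists from 0.18 to 0.65 (up to 0.36 N m, 2.3 N at the handle), then helps; past it at about 1.0. A closing spring (0.03 N m shut, 0.16 wide) takes a wide door back to about half open (0.7 to 1.0) when let go. 75 degrees = 1.31.
- door_hinge (a point): Point on the door's vertical hinge axis at roof height (z = 120 mm), at the cabinet's left front corner. The door handle's point is 163 mm from this axis; at 0 rad it lies 26 mm ahead (cabinet -x) and 161 mm to the right (-y). Wall cupboards hang overhead from z = 0.65 m up, from x = 0.61 m on: keep the arm below or short of them.
- beaker: Empty clear beaker, 54 mm across, 69 mm high, loose, beyond the mat: bystander. Origin at the centre of its underside.
- timer: White bench timer, 68 x 68 x 20 mm, loose, at the right: bystander. Origin at the centre of its underside.
- forceps: Steel forceps, 14 x 125 x 9 mm, loose, beyond the mat: bystander. Origin at the centre of its underside.
Mind the look-alikes: they are no part of the job. Leave any brown or yellow look-alike of the wide_crucible alone.

How it is judged:
By the outcome, as a careful person would: the job done as asked, in the order asked, and still so for the second after the job is handed in, while the arm keeps its last pose, push and grip.
It also fails if it takes over 72 s, if anything falls off the work surface, if the arm or the gripper's body presses on something with over 40 N, if the wrist force passes 120 N, or if a joint passes its speed limit or range.

## Robot

A 6-joint arm with a two-finger parallel gripper is mounted at the origin on a cart in front of the work surface, level with it; the furniture and walls round the work are solid. World frame = base frame: x ahead of the robot, y to its left, z up, the work surface at z = 0. Lengths are in m, angles in rad, forces in N, time in s.
With the tool pointing down it reaches from about 0.25 to 0.8 m from the base axis. Payload 3.9 kg.
Tool frame: the origin (TCP) lies midway between the tips of the shut fingers; the grasp point (between the pads) lies 19 mm behind it (tcp_to_grasp is the distance from the TCP to the grasp point, in m); z points along the fingers, y is the direction in which the jaws open and shut (so a half turn about z gives the same grasp; the last joint's range is limited). The gripper opens to 85 mm and grips with 20 to 120 N. Pads are 22 mm wide; open, the fingers measure 114 mm over their backs; the gripper's body (76 mm by 85 mm) begins 54 mm behind the grasp point. The pads swing forward as they close: fully open they stand 13 mm farther back than shut.
Start: joints at [1.272, 0.26, -0.138, 1.173, 0, 1.571], TCP at [0.155, 0.502, 0.231] pointing down, gripper open.
Joint ranges: [-2.78, 2.78], [-0.83, 1.72], [-1.28, 1.37], [-1.9, 2.12], [-1.57, 1.48], [-3.14, 3.14]. Speed limits (rad/s): [2.57, 2.57, 3.14, 3.14, 3.14, 3.14].

## Interface

Orientations are given as [roll, pitch, yaw] about the fixed x, y, z axes, in that order (R = Rz(yaw) Ry(pitch) Rx(roll)).
In Python, from rig import get_obs, camera, hand_in, tcp_to_grasp gives the robot as it stands.
- The arm moves only by the tool move_arm, never from a script. Its argument "deltas" is text: rows parted by semicolons, each of 5 numbers parted by spaces: the opening, from 0 (shut) to 1 (fully open), then the shift along the tool's x, y, z in mm, then the turn about the tool's z in degrees. In form: gripper dx dy dz roll; .... A call has 1 to 8 rows; each row is the pose to reach, as a shift and turn from the pose measured when the call began, along the tool's axes at that moment; what a row does not reach only later rows make up. A row lasts 1/8 s, in which the tool goes at most 62.5 mm and 10.7 degrees, less where a joint would pass 70% of its speed; a pose out of reach is approached as far as the arm can. A call with a gripper value outside its range is refused whole. The fingers move at their own pace and stop on an object; the grip force is fixed at half the most. Time passes only in rows, so rows that repeat a pose let the fingers close. It gives the time, the measured TCP pose, the force and the opening at its end, in the units of the state.
- get_obs(): the state, without advancing time (a new reading comes with each control period).
- camera(name): name is "scene" or "top"; returns a dict with "img" (480x640x3 uint8, red, green, blue), "K" (3x3 intrinsics, pixels), "view" (4x4, takes a point from world to camera coordinates). Camera axes: x right, y down, z forward; pixel columns grow to the right and rows downward; lengths in m; the calibration is good to about 2 mm. A picture is of the moment at which its call begins. There is no depth.
- hand_in(): hands the job in, once; it reports no verdict.
The state is a dict: "clock": time; "q": joint angles; "qvel": joint speeds; "effort": joint torques, N m; "tcp_pos": TCP position; "tcp_rot": TCP orientation; "contact_force": force on the tool from outside, world axes, zero at the start; "ft_torque": the same for the moment, N m; "gripper_width": finger opening in m.
Only numpy, scipy, OpenCV 4.12 (cv2) and the standard library are available. Lean on these libraries where they do the work, as an engineer would, in place of code of your own. Each camera call takes 0.05 s, during which the arm holds its last target. There are 200 camera calls.

## Working session

There is one attempt and no reset: what is moved stays moved. The work goes in short steps, Python scripts to look and compute and a tool call to move; the robot and the scene stay as the last step left them, time stands still between calls to the robot, and variables do not carry over. Pictures are saved under pics/ and viewed, about 8 in all and at most 12, crops included, and the job is handed in when it is done.

Besides the shell and the picture viewer there is one more tool, called as name(argument=value, ...) on one line, values as JSON. move_arm: Moves the arm, as the interface text tells. Its arguments: {"type":"object","properties":{"deltas":{"type":"string"}},"required":["deltas"]}

```bash
mkdir -p pics; ls
python3 - <<'E'
from rig import get_obs,camera,tcp_to_grasp
import cv2,numpy as np
print(get_obs(),tcp_to_grasp)
for n in("scene","top"):
    c=camera(n);np.savez(f"pics/{n}0.npz",**c);cv2.imwrite(f"pics/{n}0.png",c["img"][:,:,::-1]);print(c["K"],c["view"])
E
```

```text
pics
{'clock': 0.0, 'q': array([ 1.27197142e+00,  2.60689745e-01, -1.39429448e-01,  1.17270443e+00,
       -2.90272114e-05,  1.57082621e+00]), 'qvel': array([ 0.00141678, -0.00046175, -0.00209196, -0.00081959, -0.00184347,
       -0.00168798]), 'effort': array([-7.14646849e-04, -4.05681360e+01,  2.53921974e+01,  1.88988342e-02,
       -1.13908679e-04,  7.82112892e-06]), 'tcp_pos': array([0.15435716, 0.50104801, 0.23043907]), 'tcp_rot': array([-3.13956536e+00,  2.90877272e-05,  2.84273792e+00]), 'contact_force': array([-0.6377369 ,  0.20788761,  0.52825473]), 'ft_torque': array([0.03638346, 0.01615317, 0.00542527]), 'gripper_width': 0.08545976152816596} 0.0187
[[531.9252742    0.         321.10858896]
 [  0.         531.9252742  230.41140133]
 [  0.           0.           1.        ]] [[ 0.95946457 -0.28148258  0.01397467 -0.52375214]
 [-0.21523031 -0.76384413 -0.60845548  0.16546968]
 [ 0.18194408  0.5807837  -0.79346496  1.53093354]
 [ 0.          0.          0.          1.        ]]
[[498.93175137   0.         317.12093896]
 [  0.         498.93175137 243.56532156]
 [  0.           0.           1.        ]] [[ 0.01966821 -0.9995851   0.02104254 -0.05810981]
 [-0.97994043 -0.02344785 -0.19790643  0.54676221]
 [ 0.19831772 -0.01672797 -0.97999503  1.1525043 ]
 [ 0.          0.          0.          1.        ]]
```

View pics/scene0.png

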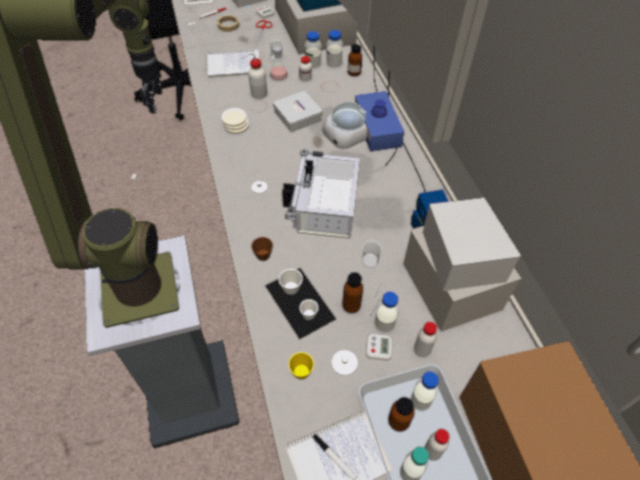

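View pics/top0.png

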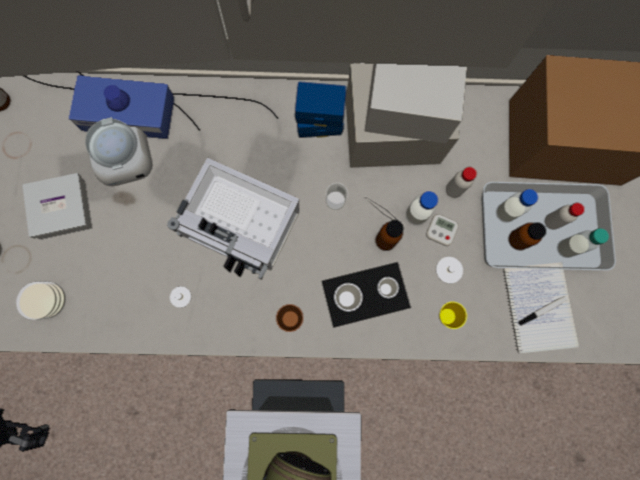

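The scene picture shows the cabinet at about (328,190), with its catches at (308,172) and (289,195).

Candidates, in top-view pixels:

| Item | Pixel | Verdict |
|---|---|---|
| White cup on the mat, larger | (347,297) | wide crucible |
| White cup on the mat, smaller | (387,288) | narrow crucible |
| Brown cup | (290,318) | look-alike, leave |
| Yellow cup | (453,315) | look-alike, leave |
| Small white disc with knob | (180,297) | narrow lid |
| Large white disc with knob | (450,270) | wide lid |
| Cream dish stack | (38,300) | not part of the job |

Next I'll measure these and check one close crop.

```bash
cat > h.py <<'E'
import numpy as np,cv2
from rig import get_obs,camera
def ray(c,u,v):
    R=c["view"][:3,:3];t=c["view"][:3,3];o=-R.T@t
    d=R.T@np.linalg.solve(c["K"],[u,v,1.]);return o,d
def onz(c,u,v,z):
    o,d=ray(c,u,v);return o+d*(z-o[2])/d[2]
def pix(c,p):
    q=c["K"]@(c["view"][:3,:3]@np.array(p)+c["view"][:3,3]);return q[:2]/q[2]
def blob(c,u,v,r,thr):
    "bright blob near u,v: ellipse fit of hull"
    g=c["img"].min(2);m=np.zeros_like(g);m[v-r:v+r,u-r:u+r]=255
    m&=((g>thr)*255).astype(np.uint8)
    k=max(cv2.findContours(m,0,1)[0],key=cv2.contourArea)
    return cv2.fitEllipse(cv2.convexHull(k)),cv2.contourArea(k)
def shot(name,tag):
    c=camera(name);np.savez(f"pics/{name}{tag}.npz",**c);return c
E
python3 - <<'E'
from h import *
T=dict(np.load("pics/top0.npz"));S=dict(np.load("pics/scene0.npz"))
for n,c,u,v,z in[("wl",T,450,270,.009),("nl",T,180,297,.009),("wl",S,344,362,.009),("nl",S,259,187,.009),("wc",T,347,297,.06),("nc",T,387,288,.048),("wc",S,291,281,.06),("nc",S,309,310,.048)]:
    e,a=blob(c,u,v,20,195 if n[1]=='l' else 165)
    p=onz(c,*e[0],z);o,d=ray(c,*e[0]);f=c["K"][0,0]
    dist=(c["view"][:3,:3]@p+c["view"][:3,3])[2]
    print(n,np.round(e[0],1),np.round(e[1],1),np.round(p,4),"dia mm",np.round(max(e[1])*dist/f*1000,1))
a=T["img"][160:290,160:310];b=T["img"][245:340,310:480]
big=np.zeros((600,800,3),np.uint8)
big[:347,:400]=cv2.resize(a,(400,347),interpolation=3)
big[:224,400:]=cv2.resize(b,(400,224),interpolation=3)
s=S["img"][145:240,275:365];big[224:600,400:756]=cv2.resize(s,(356,376),interpolation=3)
n=T["img"][280:315,160:200];big[360:590,0:263]=cv2.resize(n,(263,230),interpolation=3)
cv2.imwrite("pics/crop1.png",big[:,:,::-1])
E
```

```text
wl [449.2 269.5] [24.4 25.6] [ 0.4988 -0.3789  0.009 ] dia mm 64.1
nl [179.7 296.5] [18.9 20.1] [0.4169 0.2867 0.009 ] dia mm 49.1
wl [344.2 361.8] [24.3 26.3] [ 0.4969 -0.3811  0.009 ] dia mm 68.9
nl [259.  186.3] [11.6 16.2] [0.4146 0.2842 0.009 ] dia mm 53.8
wc [346.3 298.6] [14.4 14.9] [ 0.4161 -0.1177  0.06  ] dia mm 35.2
nc [385.  288.7] [10.  11.2] [ 0.4427 -0.2113  0.048 ] dia mm 27.0
wc [281.1 269.9] [ 18.1 165.7] [ 0.4008 -0.0901  0.06  ] dia mm 468.5
nc [325.4 293.1] [ 7.8 27.1] [ 0.5017 -0.1903  0.048 ] dia mm 75.0
```

View pics/crop1.png

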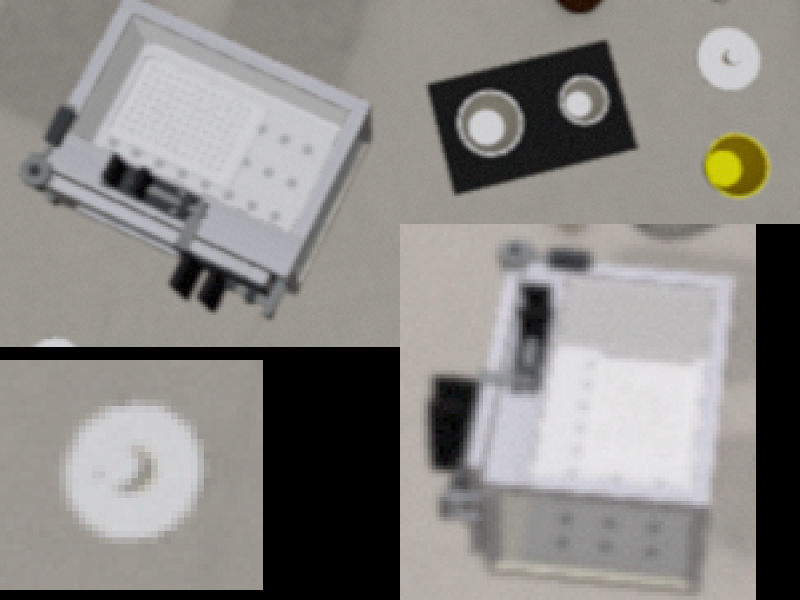

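The crop confirms the choices. The wide cup is on the left of the mat, the narrow one on the right, and the two lid discs measure about 64 and 49 mm. Both black tab pairs can be seen: the roof pair near top-view (208,226), the door pair near (235,262). Now the rims and the cabinet pose.

Run:
```python
from h import *
T=dict(np.load("pics/top0.npz"));S=dict(np.load("pics/scene0.npz"))
# rims: non-black inside the mat
def rim(c,box,zs):
    u0,v0,u1,v1=box;g=cv2.cvtColor(c["img"],7)
    d=((g<60)*255).astype(np.uint8);m=np.zeros_like(d);m[v0:v1,u0:u1]=d[v0:v1,u0:u1]
    k=max(cv2.findContours(m,0,1)[0],key=cv2.contourArea)
    f=np.zeros_like(d);cv2.drawContours(f,[cv2.convexHull(k)],-1,255,-1)
    f=cv2.erode(f,np.ones((3,3)));n=f&~d
    ks=sorted(cv2.findContours(n,0,1)[0],key=cv2.contourArea)[-2:]
    for k in ks:
        h=cv2.convexHull(k);e=cv2.fitEllipse(h);
        print(np.round(e[0],1),np.round(e[1],1),[np.round(onz(c,*e[0],z)[:2],4) for z in zs])
rim(T,(318,258,414,330),(.06,.048));rim(S,(262,262,340,340),(.06,.048))
off=lambda x,y:(160+x/2.667,160+y/2.667)
for n,p in dict(BL=(125,5),BR=(370,105),hinge=(35,170)).items():
    print(n,np.round(onz(T,*off(*p),.12),4))
so=lambda x,y:(275+(x-400)/3.956,145+(y-224)/3.958)
for n,p in dict(BL=(733,277),BR=(710,502),hingeS=(515,252),FR=(483,488)).items():print(n,np.round(onz(S,*so(*p),.12),4))
# black masks
for nm,c,b in(("T",T,(190,205,255,285)),("S",S,(280,150,316,215))):
    g=c["img"].max(2);m=np.zeros_like(g);m[b[1]:b[3],b[0]:b[2]]=(g[b[1]:b[3],b[0]:b[2]]<60)*255
    for k in cv2.findContours(m,0,1)[0]:
        if cv2.contourArea(k)>8:r=cv2.minAreaRect(k);print(nm,cv2.boundingRect(k),np.round(r[0],1),cv2.contourArea(k))
big=np.hstack([cv2.resize(T["img"][212:282,165:265],(400,280),interpolation=2),cv2.resize(S["img"][145:215,275:355],(400,350),interpolation=2)[:280]])
big=cv2.resize(np.vstack([big]),(800,280))
cv2.imwrite("pics/crop2.png",cv2.convertScaleAbs(cv2.resize(T["img"][210:285,165:275],(800,545),interpolation=2),alpha=1.5)[:,:,::-1])
```

```text
[387.7 287.1] [22.  22.6] [array([ 0.4454, -0.216 ]), array([ 0.4468, -0.2179])]
[347.9 296.8] [29.4 29.8] [array([ 0.4205, -0.1213]), array([ 0.4216, -0.1223])]
[290.4 276.3] [25.4 35.6] [array([ 0.4206, -0.1181]), array([ 0.4222, -0.1105])]
[308.4 308.2] [20.2 21.7] [array([ 0.4419, -0.2295]), array([ 0.4437, -0.2231])]
BL [0.7248 0.2184 0.12  ]
BR [ 6.387e-01 -2.000e-04  1.200e-01]
hinge [0.5733 0.2859 0.12  ]
BL [0.7334 0.2146 0.12  ]
BR [ 0.6416 -0.0018  0.12  ]
hingeS [0.5719 0.2891 0.12  ]
FR [0.484  0.0563 0.12  ]
T (224, 254, 31, 22) [238.2 266.9] 218.0
T (208, 224, 11, 11) [212.9 228.7] 57.5
T (199, 219, 10, 12) [203.3 224.4] 59.5
S (283, 184, 11, 23) [286.8 195.1] 160.5
S (306, 161, 6, 14) [308.5 167.5] 52.0
```

View pics/crop2.png

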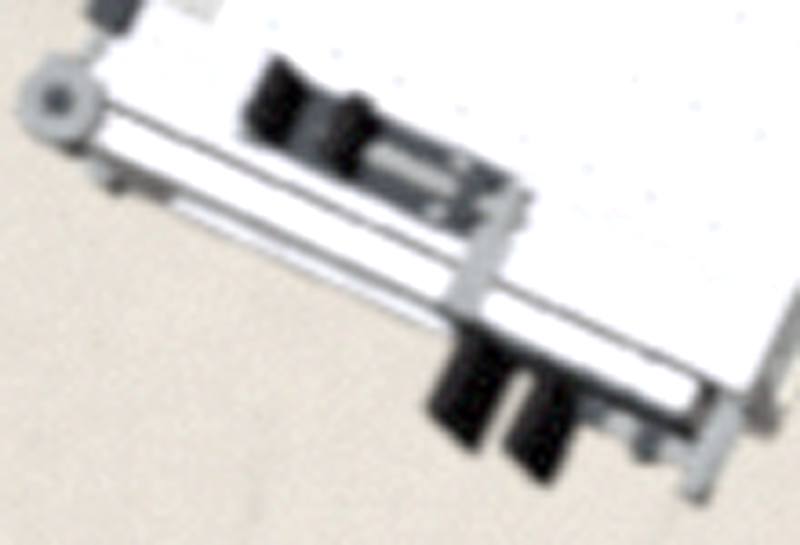

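Crop 2 shows the roof tabs with their outer left face top near top-view (201,223.5), the hinge knuckle at (173,223.5), and the door plates at about (229,266) and (240,270). Now I'll check the cabinet model by projecting it, and get the first move.

```bash
cat >> h.py <<'E'
def go(*p,turn=0,obs=None,frac=1):
    from scipy.spatial.transform import Rotation as Ro
    o=obs or get_obs();R=Ro.from_euler("xyz",o["tcp_rot"]).as_matrix()
    d=R.T@(np.array(p)-o["tcp_pos"])*1000
    print("t%.2f"%o["clock"],"tcp",np.round(o["tcp_pos"],4),"yaw %.1f"%np.degrees(o["tcp_rot"][2]),"w %.4f"%o["gripper_width"],"F",np.round(o["contact_force"],1),"| to",np.round(p,4),"=>",np.round(d,1))
YAW=np.radians(-22);H=np.array([.573,.287])
def cab(px,py,z,h=H,yaw=YAW):
    "point px along cabinet +x, py along +y from hinge"
    c,s=np.cos(yaw),np.sin(yaw);return np.array([h[0]+c*px-s*py,h[1]+s*px+c*py,z])
E
python3 - <<'E'
from h import *
T=dict(np.load("pics/top0.npz"));S=dict(np.load("pics/scene0.npz"))
o2=lambda x,y:(165+x/7.273,210+y/7.273)
def loc(p,yaw=YAW):
    d=p[:2]-H;c,s=np.cos(yaw),np.sin(yaw);return np.round([1000*(c*d[0]+s*d[1]),1000*(-s*d[0]+c*d[1])],1)
print("lefttab outer face top T",onz(T,*o2(262,98),.16),loc(onz(T,*o2(262,98),.16)))
print("door plates left edge back/front T",[ (np.round(onz(T,*o2(*q),.14)[:2],4),loc(onz(T,*o2(*q),.14))) for q in((465,330),(430,405),(545,380),(510,440))])
for n,p in dict(dp_left_front=cab(-.042,-.148,.14),dp_left_back=cab(-.010,-.148,.14),dp_right_front=cab(-.042,-.182,.14)).items():
    u=pix(T,p);print(n,"T",np.round(u,1),"crop",np.round((u-[165,210])*7.273),"S",np.round(pix(S,p),1))
# back-edge corners expected
for n,p in dict(BL=cab(.17,-.0,.12),BR=cab(.17,-.24,.12),FR=cab(0,-.24,.12),FL=cab(0,0,.12)).items():print(n,np.round(p,3),"T",np.round(pix(T,p),1),"S",np.round(pix(S,p),1))
# triangulate: tabs' S blob
go(.416,.2857,.14);go(.416,.2857,.012)
E
```

```text
lefttab outer face top T [0.56591441 0.21345275 0.16      ] [ 21.  -70.8]
door plates left edge back/front T [(array([0.4992, 0.1512]), array([ -17.6, -153.5])), (array([0.4758, 0.1606]), array([ -42.8, -153.6])), (array([0.4843, 0.126 ]), array([ -22. , -182.5])), (array([0.4655, 0.1357]), array([ -43. , -180.5]))]
dp_left_front T [222.  264.4] crop [414. 395.] S [284.9 180.9]
dp_left_back T [228.1 251.3] crop [459. 301.] S [295.4 181.8]
dp_right_front T [235.9 270.4] crop [516. 439.] S [283.3 189.3]
BL [0.731 0.223 0.12 ] T [204.9 159.5] S [357.5 156.7]
BR [0.641 0.001 0.12 ] T [298.3 198.5] S [352.8 214.6]
FR [0.483 0.064 0.12 ] T [268.3 264.8] S [295.  209.7]
FL [0.573 0.287 0.12 ] T [172.6 223.8] S [304.6 152.5]
t0.10 tcp [0.1544 0.5012 0.2306] yaw 162.9 w 0.0853 F [-0.6 -0.4 -0.2] | to [0.416  0.2857 0.14  ] => [-313.4 -128.8   90.8]
t0.10 tcp [0.1544 0.5012 0.2306] yaw 162.9 w 0.0853 F [-0.6 -0.4 -0.2] | to [0.416  0.2857 0.012 ] => [-313.4 -128.5  218.8]
```

move_arm(deltas="1 -313 -129 60 0;1 -313 -129 60 0;1 -313 -129 60 0;1 -313 -129 60 0;1 -313 -129 90 0;1 -313 -129 90 0;1 -313 -129 120 0;1 -313 -129 120 0")

```text
clock: 1.1
tcp_pos: [0.4136, 0.2836, 0.1085]
tcp_rot: [-3.135, -0.004, 2.842]
contact_force: [-0.1, -0.2, 0.3]
gripper_width: 0.0855
```

Run:
```python
from h import *
go(.416,.2857,.012)
c=shot("scene","1")
a=cv2.resize(c["img"][130:230,210:310],(600,600),interpolation=2)
cv2.imwrite("pics/crop3.png",a[:,:,::-1])
```

```text
t1.10 tcp [0.4136 0.2836 0.1085] yaw 162.8 w 0.0855 F [-0.1 -0.2  0.3] | to [0.416  0.2857 0.012 ] => [-2.1  3.4 96.5]
```

View pics/crop3.png

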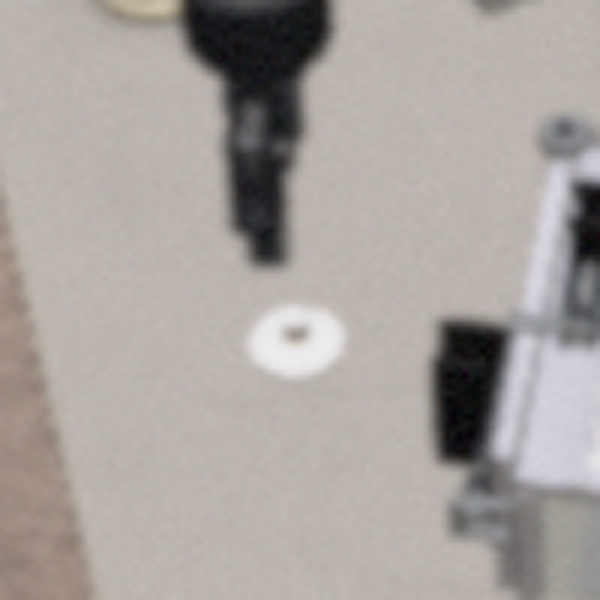

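The crop shows the open fingers above and beyond the narrow lid (knob at crop (295,330)), with the way clear. Descending to grip it.

move_arm(deltas="1 -2 3 60 0;1 -2 3 85 0;1 -2 3 96 0;1 -2 3 96 0;0.1 -2 3 96 0;0 -2 3 96 0;0 -2 3 96 0;0 -2 3 96 0")

```text
clock: 2.15
tcp_pos: [0.4171, 0.2868, 0.0145]
tcp_rot: [-3.138, -0.002, 2.842]
contact_force: [-3.0, -2.0, 6.7]
gripper_width: 0.0132
```

Run:
```python
from h import *
go(.416,.2857,.20)
T=shot("top","2")
cv2.imwrite("pics/crop4.png",cv2.resize(T["img"][270:330,150:230],(640,480),interpolation=2)[:,:,::-1])
```

```text
t2.15 tcp [0.4171 0.2868 0.0145] yaw 162.9 w 0.0132 F [-3.  -2.   6.7] | to [0.416  0.2857 0.2   ] => [   1.1   -2.  -185.5]
```

View pics/crop4.png

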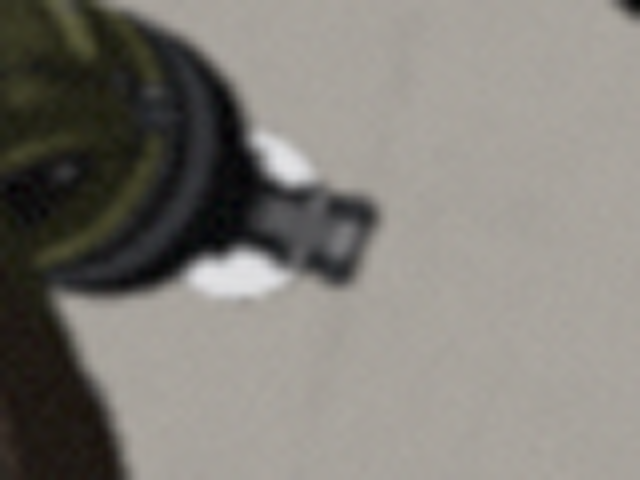

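The crop shows the narrow lid's disc out on both sides of the closed fingers, which are at (300,240), and the width of 13 mm matches the waisted knob. Lifting and carrying it.

move_arm(deltas="0 0 0 -50 0;0 0 0 -110 0;0 0 0 -170 0;0 0 0 -200 0;0 0 0 -200 0;0 0 0 -200 0")

```text
clock: 2.95
tcp_pos: [0.4171, 0.2869, 0.2135]
tcp_rot: [-3.137, -0.003, 2.842]
contact_force: [-0.3, 0.2, 0.2]
gripper_width: 0.0132
```

Run:
```python
from h import *
go(.4466,-.2185,.21);go(.42,.05,.21)
```

```text
t2.95 tcp [0.4171 0.2869 0.2135] yaw 162.9 w 0.0132 F [-0.3  0.2  0.2] | to [ 0.4466 -0.2185  0.21  ] => [-177.2 -474.2    5.4]
t2.95 tcp [0.4171 0.2869 0.2135] yaw 162.9 w 0.0132 F [-0.3  0.2  0.2] | to [0.42 0.05 0.21] => [ -72.6 -225.5    4.4]
```

move_arm(deltas="0 -18 -47 0 0;0 -38 -102 0 0;0 -60 -160 0 0;0 -82 -218 0 0;0 -104 -277 0 0;0 -126 -336 0 0;0 -148 -395 0 0;0 -168 -450 0 0")

```text
clock: 3.95
tcp_pos: [0.4436, -0.1942, 0.2133]
tcp_rot: [-3.137, -0.006, 2.842]
contact_force: [0.7, -0.2, -0.7]
gripper_width: 0.0133
```

Run:
```python
from h import *
go(.4466,-.2185,.12)
```

```text
t3.95 tcp [ 0.4436 -0.1942  0.2133] yaw 162.8 w 0.0133 F [ 0.7 -0.2 -0.7] | to [ 0.4466 -0.2185  0.12  ] => [-10.6 -21.9  93.4]
```

move_arm(deltas="0 -10 -22 40 0;0 -10 -22 93 0;0 -10 -22 93 0;0 -10 -22 93 0")

```text
clock: 4.45
tcp_pos: [0.446, -0.2181, 0.1207]
tcp_rot: [-3.137, -0.007, 2.842]
contact_force: [0.7, 0.4, -0.8]
gripper_width: 0.0131
```

Run:
```python
from h import *
o=get_obs();go(.4466,-.2185,.0575)
S=shot("scene","3");T=shot("top","3")
p=o["tcp_pos"]-[0,0,.0145]
print("expected lid disc px S",pix(S,p+[0,0,.009]),"T",pix(T,p+[0,0,.009]))
u=np.round(pix(S,p)).astype(int);t=np.round(pix(T,p)).astype(int)
a=cv2.resize(S["img"][u[1]-45:u[1]+45,u[0]-40:u[0]+40],(480,540),interpolation=2)
b=cv2.resize(T["img"][t[1]-45:t[1]+45,t[0]-25:t[0]+25],(300,540),interpolation=2)
cv2.imwrite("pics/crop5.png",np.hstack([a,b])[:,:,::-1]);print(u,t)
for n,c,(x,y),th in(("S",S,u,170),("T",T,t,170)):
    try:
        e,ar=blob(c,x,y,17,th);print(n,np.round(e[0],1),np.round(e[1],1),ar,np.round(onz(c,*e[0],p[2]+.009),4))
    except Exception as ex:print(n,ex)
```

```text
t4.45 tcp [ 0.446  -0.2181  0.1207] yaw 162.9 w 0.0131 F [ 0.7  0.4 -0.8] | to [ 0.4466 -0.2185  0.0575] => [-1.1  0.1 63.2]
expected lid disc px S [308.58471726 293.75340442] T [392.55750952 284.13477339]
[309 296] [392 285]
S [312.7 295.6] [27.6 39.3] 385.0 [ 0.4548 -0.2264  0.1152]
T [384.3 287.8] [11.  12.6] 73.0 [ 0.4373 -0.1994  0.1152]
```

View pics/crop5.png

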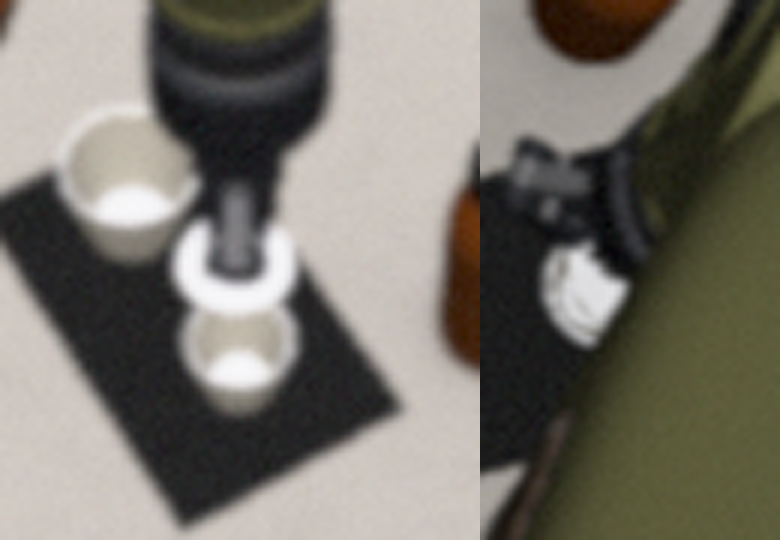

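The left crop shows the lid disc held level, centre about (235,265), above the narrow crucible, rim centre about (240,335). Next I compare both with the projected model before lowering.

Run:
```python
from h import *
S=dict(np.load("pics/scene3.npz"));S0=dict(np.load("pics/scene0.npz"))
f=lambda x,y:(269+x/6,251+y/6)
print("cruc rim predicted S",pix(S,[.4468,-.2179,.048]))
# contours of rim: rows of left/right extents in S0
g=S0["img"].min(2)
sub=(g[296:322,296:322]>95).astype(np.uint8)
k=max(cv2.findContours(sub,0,1)[0],key=cv2.contourArea).reshape(-1,2)+296
# upper half only = rim outer edge
up=k[k[:,1]<k[:,1].min()+9];print("rim top v",k[:,1].min(),"u ext",k[:,0].min(),k[:,0].max(),"bottom",k[:,1].max())
for x,y in((235,265),):print("lid",np.round(onz(S,*f(x,y),.1152),4))
# predicted circle extents, rim dia 50 and disc dia 52
th=np.linspace(0,6.28,90)
for n,cx,cy,z,r in(("rim",.4468,-.2179,.048,.025),("disc",.446,-.2181,.1152,.026)):
    P=np.array([pix(S,[cx+r*np.cos(a),cy+r*np.sin(a),z]) for a in th]);print(n,P.min(0),P.max(0))
g=S["img"].min(2);print("disc row px",g[295,284:324].tolist());print("disc col left",g[280:308,302].tolist());print("col right",g[280:308,315].tolist())
```

```text
cruc rim predicted S [308.96138581 306.3060697 ]
rim top v 299 u ext 299 318 bottom 318
lid [ 0.4438 -0.2219  0.1152]
rim [299.76975579 298.30469845] [318.14746625 314.47911604]
disc [298.6539751  285.25202447] [318.5020735  302.43520603]
disc row px [38, 39, 40, 39, 40, 47, 53, 52, 48, 46, 44, 36, 53, 114, 188, 234, 243, 240, 219, 153, 93, 77, 87, 101, 101, 95, 82, 77, 116, 184, 231, 242, 240, 220, 162, 123, 146, 170, 187, 188]
disc col left [82, 101, 90, 65, 47, 35, 52, 106, 167, 214, 227, 230, 228, 222, 218, 219, 225, 236, 241, 243, 238, 220, 193, 183, 178, 169, 164, 158]
col right [91, 110, 126, 136, 137, 138, 144, 159, 187, 219, 235, 243, 244, 243, 242, 242, 244, 243, 241, 233, 210, 181, 186, 192, 180, 168, 161, 157]
```

Model and picture agree to within about 2 mm. Lowering with a 2 mm correction.

move_arm(deltas="0 -3 0 0 0;0 -3 0 30 0;0 -3 0 45 0;0 -3 0 52 0;0 -3 0 57 0;0 -3 0 61 0;0 -3 0 64 0;0 -3 0 64 0")

```text
clock: 5.55
tcp_pos: [0.4501, -0.2198, 0.0582]
tcp_rot: [-3.137, -0.003, 2.843]
contact_force: [-0.6, 0.0, 0.1]
gripper_width: 0.0134
```

move_arm(deltas="0 1 0 1 0;0 1 0 2 0;0 1 0 3 0;0 1 0 3 0")

```text
clock: 6.05
tcp_pos: [0.4504, -0.22, 0.0575]
tcp_rot: [-3.137, 0.0, 2.843]
contact_force: [-2.2, 1.6, 15.0]
gripper_width: 0.013
```

Contact came at exactly the seated height. Releasing.

move_arm(deltas="0 0 0 -1 0;0.2 0 0 -1 0;0.4 0 0 -1 0;0.6 0 0 -1 0;0.7 0 0 -20 0;0.8 0 0 -70 0;0.8 0 0 -120 0;0.8 0 0 -150 0")

```text
clock: 7.05
tcp_pos: [0.4514, -0.2196, 0.2099]
tcp_rot: [-3.136, 0.003, 2.843]
contact_force: [0.3, -0.2, 0.4]
gripper_width: 0.0684
```

Run:
```python
from h import *
go(.498,-.3798,.15)
S=shot("scene","4")
g=S["img"].min(2)
e,a=blob(S,309,306,16,185);print(e,a,"pred disc",pix(S,[.4468,-.2179,.052]),"pos",onz(S,*e[0],.052))
cv2.imwrite("pics/crop6.png",cv2.resize(S["img"][255:345,255:375],(800,600),interpolation=2)[:,:,::-1])
```

```text
t7.05 tcp [ 0.4514 -0.2196  0.2099] yaw 162.9 w 0.0684 F [ 0.3 -0.2  0.4] | to [ 0.498  -0.3798  0.15  ] => [ -91.5 -139.    60.9]
((309.2464599609375, 306.81097412109375), (16.744157791137695, 18.863264083862305), 86.484375) 232.5 pred disc [308.95527979 305.57654692] pos [ 0.44653875 -0.22178187  0.052     ]
```

View pics/crop6.png

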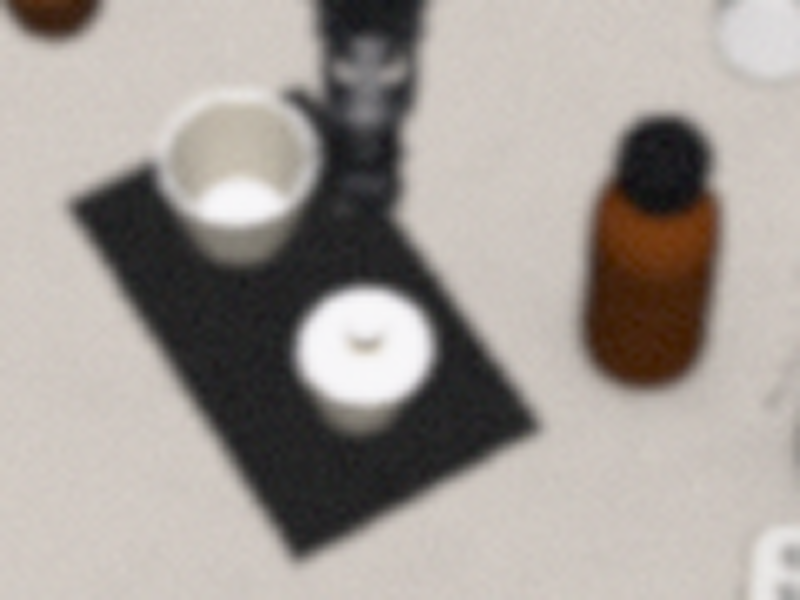

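The narrow lid sits flat and centred on its crucible, disc at (365,345). Now the wide lid.

move_arm(deltas="1 -35 -52 0 0;1 -70 -105 0 0;1 -91 -139 0 0;1 -91 -139 60 0;1 -91 -139 90 0;1 -91 -139 100 0;1 -91 -139 100 0")

```text
clock: 7.98
tcp_pos: [0.4996, -0.3807, 0.1145]
tcp_rot: [-3.136, 0.008, 2.843]
contact_force: [-1.3, -0.1, -0.2]
gripper_width: 0.0851
```

Run:
```python
from h import *
go(.498,-.3798,.0125)
```

```text
t7.97 tcp [ 0.4996 -0.3807  0.1145] yaw 162.9 w 0.0851 F [-1.3 -0.1 -0.2] | to [ 0.498  -0.3798  0.0125] => [  2.5   1.  101.9]
```

move_arm(deltas="1 2 1 55 0;1 2 1 85 0;1 2 1 99 0;1 2 1 99 0;0.1 2 1 99 0;0 2 1 99 0;0 2 1 99 0;0 2 1 99 0")

```text
clock: 8.98
tcp_pos: [0.4987, -0.3802, 0.0162]
tcp_rot: [-3.135, 0.008, 2.843]
contact_force: [-2.7, 2.3, 5.3]
gripper_width: 0.0135
```

move_arm(deltas="0 0 0 -50 0;0 0 0 -110 0;0 0 0 -130 0;0 0 0 -130 0;0 0 0 -130 0")

```text
clock: 9.6
tcp_pos: [0.4971, -0.3784, 0.1446]
tcp_rot: [-3.136, 0.006, 2.843]
contact_force: [-0.5, -1.0, -0.7]
gripper_width: 0.0134
```

Run:
```python
from h import *
go(.4213,-.1215,.14)
```

```text
t9.60 tcp [ 0.4971 -0.3784  0.1446] yaw 162.9 w 0.0134 F [-0.5 -1.  -0.7] | to [ 0.4213 -0.1215  0.14  ] => [148.  223.2   2.5]
```

move_arm(deltas="0 30 46 -10 0;0 65 98 -10 0;0 100 151 -10 0;0 132 200 -10 0;0 148 223 -5 0;0 148 223 0 0;0 148 223 0 0")

```text
clock: 10.48
tcp_pos: [0.4208, -0.122, 0.1413]
tcp_rot: [-3.136, 0.004, 2.843]
contact_force: [-0.3, 0.5, 0.3]
gripper_width: 0.0133
```

Run:
```python
from h import *
o=get_obs();go(.4213,-.1215,.0712)
S=shot("scene","5");p=o["tcp_pos"]+[0,0,-.0162+.009]
th=np.linspace(0,6.28,90)
P=np.array([pix(S,p+.034*np.array([np.cos(a),np.sin(a),0])) for a in th]);u,v=np.round(pix(S,p)).astype(int)
print("disc pred",pix(S,p),P.min(0),P.max(0))
P=np.array([pix(S,[.4205+.033*np.cos(a),-.1213+.033*np.sin(a),.06]) for a in th]);print("rim pred",P.min(0),P.max(0))
g=S["img"].min(2);print(u-20,g[v,u-20:u+20].tolist());print(g[v+3,u-20:u+20].tolist())
for x in(u-8,u+8):print(x,v-16,g[v-16:v+18,x].tolist())
g0=np.load("pics/scene0.npz")["img"].min(2);print("rim row277 from 270",g0[277,270:312].tolist());print("rim col290 from 260",g0[260:285,290].tolist())
cv2.imwrite("pics/crop7.png",cv2.resize(S["img"][v-35:v+55,u-50:u+50],(600,540),interpolation=2)[:,:,::-1])
```

```text
t10.47 tcp [ 0.4208 -0.122   0.1413] yaw 162.9 w 0.0133 F [-0.3  0.5  0.3] | to [ 0.4213 -0.1215  0.0712] => [-0.1  1.  70.1]
disc pred [289.93028183 262.57395365] [277.26014642 252.22677435] [302.578955   273.22766958]
rim pred [278.83082903 267.38892035] [302.42801086 287.35760866]
270 [186, 192, 192, 193, 192, 193, 206, 228, 239, 243, 245, 242, 235, 213, 177, 138, 98, 59, 41, 38, 32, 49, 96, 156, 216, 238, 244, 244, 244, 243, 243, 238, 223, 201, 192, 192, 189, 186, 190, 189]
[191, 190, 190, 190, 191, 189, 198, 220, 236, 242, 243, 244, 244, 244, 243, 238, 227, 203, 188, 180, 186, 194, 216, 232, 239, 242, 243, 245, 244, 242, 240, 228, 207, 192, 188, 190, 189, 191, 191, 189]
282 247 [70, 84, 98, 105, 110, 113, 130, 168, 201, 219, 218, 207, 186, 172, 187, 215, 235, 242, 243, 244, 244, 243, 244, 242, 235, 220, 192, 172, 158, 154, 150, 147, 147, 146]
298 247 [187, 192, 190, 187, 190, 191, 192, 199, 218, 231, 241, 243, 244, 244, 244, 245, 244, 244, 243, 244, 244, 243, 237, 225, 203, 187, 173, 162, 154, 153, 148, 147, 147, 147]
rim row277 from 270 [173, 169, 173, 173, 173, 168, 168, 165, 176, 177, 161, 138, 136, 138, 138, 145, 148, 151, 153, 151, 150, 151, 151, 149, 146, 145, 140, 139, 134, 135, 142, 146, 117, 75, 34, 48, 82, 123, 150, 164, 168, 171]
rim col290 from 260 [172, 173, 172, 170, 172, 172, 169, 174, 188, 194, 172, 151, 147, 150, 151, 151, 151, 150, 156, 155, 158, 177, 210, 226, 230]
```

View pics/crop7.png

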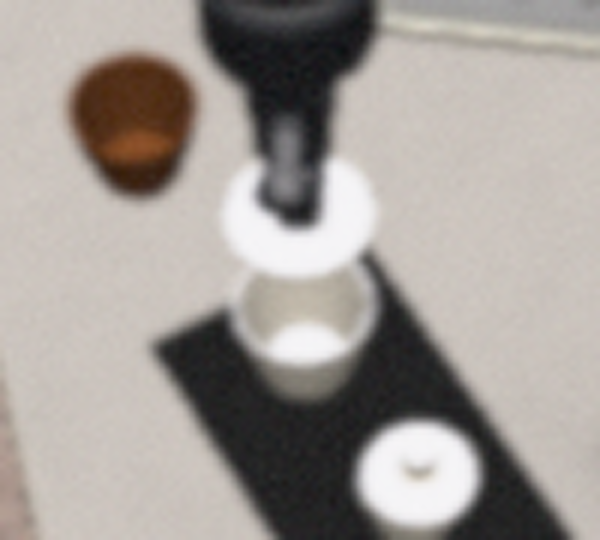

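The crop shows the wide lid level, disc at (300,215), above the wide crucible, rim at (305,305). It agrees with the model to under 1 mm, so I'm lowering it.

move_arm(deltas="0 0 1 30 0;0 0 1 48 0;0 0 1 58 0;0 0 1 63 0;0 0 1 67 0;0 0 1 70 0;0 0 1 72 0;0 0 1 72 0")

```text
clock: 11.52
tcp_pos: [0.4226, -0.1222, 0.0711]
tcp_rot: [-3.136, 0.007, 2.842]
contact_force: [-2.0, 0.0, 8.6]
gripper_width: 0.0132
```

Seated with contact at 0.0711, where 0.0712 was predicted. Releasing and rising.

move_arm(deltas="0 0 0 -1 0;0.2 0 0 -1 0;0.4 0 0 -1 0;0.6 0 0 -1 0;0.7 0 0 -20 0;0.8 0 0 -80 0;1 0 0 -140 0;1 0 0 -190 0")

```text
clock: 12.52
tcp_pos: [0.4218, -0.1207, 0.2634]
tcp_rot: [-3.136, 0.009, 2.842]
contact_force: [0.7, 0.4, 0.4]
gripper_width: 0.0856
```

Run:
```python
from h import *
S=shot("scene","6");T=dict(np.load("pics/top0.npz"))
e,a=blob(S,290,274,17,205);print("lid",e,"pred",pix(S,[.4205,-.1213,.064]))
# triangulate roof tab left outer face top from both views: use tab blob in S
cv2.imwrite("pics/crop8.png",cv2.convertScaleAbs(np.hstack([cv2.resize(S["img"][150:210,275:335],(500,500),interpolation=2),cv2.resize(S["img"][255:345,260:314],(300,500),interpolation=2)]),alpha=1.1)[:,:,::-1])
for n,y in(("A",-.0708),("B",-.068)):
  for x in(.01,.034):
    p=cab(x,y,.16);q=cab(x,y-.034,.16);print(n,x,"S",np.round(pix(S,p),1),np.round(pix(S,q),1),"crop",np.round((pix(S,p)-[275,150])*8.33),np.round((pix(S,q)-[275,150])*8.33))
for y in(-.148,-.182):
    p=cab(-.042,y,.14);q=cab(-.01,y,.14);print("door",y,np.round((pix(S,p)-[275,150])*8.33),np.round((pix(S,q)-[275,150])*8.33))
go(*cab(.021,-.081,.26))
```

```text
lid ((290.53125, 276.96246337890625), (20.95176887512207, 23.79376792907715), 90.1173324584961) pred [290.59375802 276.46635082]
A 0.01 S [305.  159.4] [303.6 167.4] crop [250.  79.] [239. 145.]
A 0.034 S [312.7 160.1] [311.5 168. ] crop [314.  84.] [304. 150.]
B 0.01 S [305.1 158.8] [303.8 166.7] crop [250.  73.] [240. 139.]
B 0.034 S [312.8 159.4] [311.6 167.4] crop [315.  78.] [305. 145.]
door -0.148 [ 82. 258.] [170. 265.]
door -0.182 [ 69. 327.] [158. 335.]
t12.57 tcp [ 0.4249 -0.1216  0.2695] yaw 162.8 w 0.0854 F [ 2.5 -0.1  3.5] | to [0.5621 0.204  0.26  ] => [-34.9 351.7   8.2]
```

View pics/crop8.png

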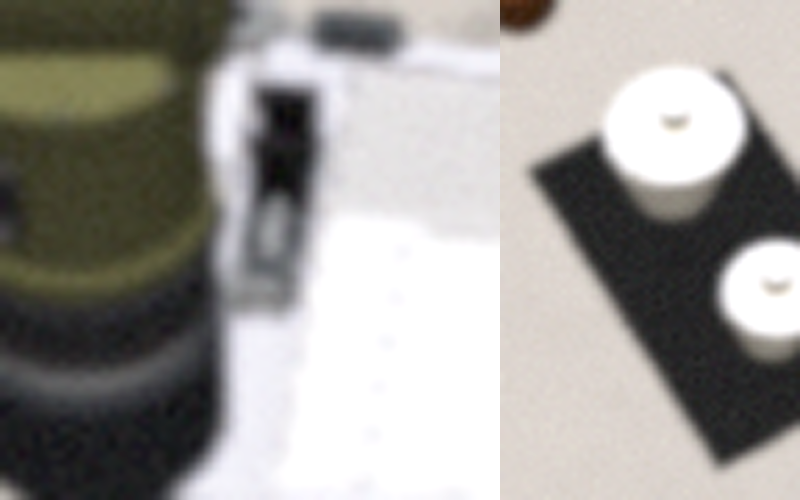

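Both lids sit flat: wide disc at crop (675,125), narrow one at (775,290). The roof tabs' left face lies at cabinet y of about -71 mm in both views. The hinge knuckle is probably about 5 mm further right than I first took it, since the door plates say the same. Moving above the roof tabs, turned 5 degrees to match the cabinet.

move_arm(deltas="1 -5 55 8 1;1 -11 115 8 2;1 -17 175 8 3;1 -23 235 8 4;1 -29 293 8 5;0.75 -35 340 8 5;0.75 -36 352 8 5;0.75 -36 352 8 5")

```text
clock: 13.58
tcp_pos: [0.5629, 0.2042, 0.2593]
tcp_rot: [-3.136, 0.018, 2.756]
contact_force: [-0.0, -0.1, 0.7]
gripper_width: 0.0641
```

Run:
```python
from h import *
go(*cab(.022,-.081,.19));go(*cab(.022,-.081,.141))
```

```text
t13.57 tcp [0.5629 0.2042 0.2593] yaw 157.9 w 0.0641 F [-0.  -0.1  0.7] | to [0.5631 0.2037 0.19  ] => [ 0.9 -0.1 69.3]
t13.57 tcp [0.5629 0.2042 0.2593] yaw 157.9 w 0.0641 F [-0.  -0.1  0.7] | to [0.5631 0.2037 0.141 ] => [  1.8   0.2 118.3]
```

move_arm(deltas="0.75 2 0 50 0;0.75 2 0 80 0;0.75 2 0 100 0;0.75 2 0 112 0;0.75 2 0 118 0;0.75 2 0 118 0")

```text
clock: 14.32
tcp_pos: [0.563, 0.2031, 0.1417]
tcp_rot: [-3.136, 0.018, 2.755]
contact_force: [0.2, 0.8, 0.7]
gripper_width: 0.0639
```

Run:
```python
from h import *
go(*cab(.022,-.081,.141))
S=shot("scene","7");g=S["img"]
cv2.imwrite("pics/crop9.png",cv2.resize(g[120:210,270:360],(600,600),interpolation=2)[:,:,::-1])
```

```text
t14.32 tcp [0.563  0.2031 0.1417] yaw 157.9 w 0.0639 F [0.2 0.8 0.7] | to [0.5631 0.2037 0.141 ] => [0.1 0.5 0.7]
```

View pics/crop9.png

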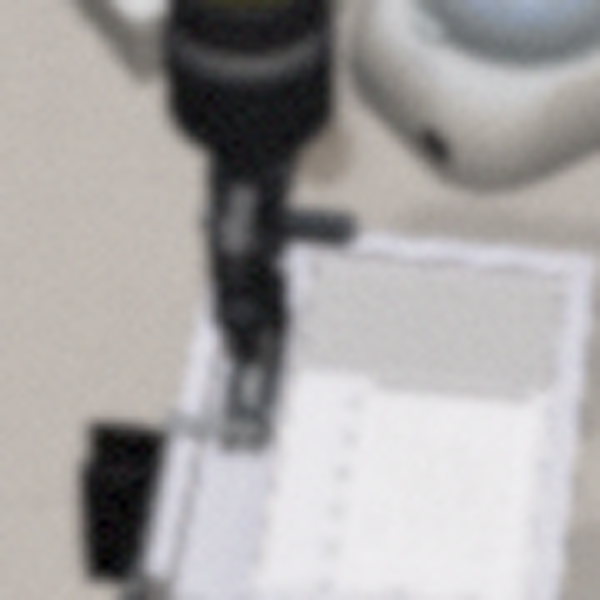

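The crop shows the fingers straddling the black tabs, tips near (245,350), with the bolt and eye free to the right. Squeezing in stages.

move_arm(deltas="0.5 0 0 0 0;0.4 0 0 0 0;0.33 0 0 0 0;0.3 0 0 0 0;0.3 0 0 0 0")

```text
clock: 15.0
tcp_pos: [0.5647, 0.2057, 0.1432]
tcp_rot: [3.141, 0.02, 2.757]
contact_force: [1.3, 5.0, 3.1]
gripper_width: 0.0259
```

move_arm(deltas="0.26 0 1 0 0;0.23 0 2 0 0;0.2 0 2 0 0;0.17 0 2 0 0;0.1 0 2 0 0;0.1 0 2 0 0")

```text
clock: 15.75
tcp_pos: [0.5662, 0.2094, 0.1438]
tcp_rot: [3.137, 0.02, 2.756]
contact_force: [0.8, 6.4, 1.1]
gripper_width: 0.0165
```

Reads 16.5 mm, and this reading runs about 2.8 mm low on the 16 mm knob, so the tabs are at their 20 mm stop. Releasing and rising, then measuring the tabs.

move_arm(deltas="0.3 0 0 0 0;0.5 0 0 0 0;0.75 0 0 0 0;0.75 0 0 -30 0;0.75 0 0 -80 0;0.75 -60 -30 -110 0;0.75 -20 -90 -110 0;0.75 40 -140 -110 0")

```text
clock: 16.75
tcp_pos: [0.4977, 0.1016, 0.2523]
tcp_rot: [3.137, 0.021, 2.754]
contact_force: [-0.4, -0.0, 0.3]
gripper_width: 0.0638
```

Run:
```python
from h import *
go(*cab(-.026,-.1665,.22))
for n,b,o0 in(("scene",(300,155,318,182),"pics/scene0.npz"),("top",(190,210,222,245),"pics/top0.npz")):
    c=shot(n,"8")
    for tag,im in(("before",np.load(o0)["img"]),("now",c["img"])):
        g=im.max(2)[b[1]:b[3],b[0]:b[2]];m=((g<75)*255).astype(np.uint8)
        print(n,tag,[(cv2.boundingRect(k),cv2.contourArea(k)) for k in cv2.findContours(m,0,1)[0] if cv2.contourArea(k)>5])
```

```text
t16.75 tcp [0.4977 0.1016 0.2523] yaw 157.8 w 0.0638 F [-0.4 -0.   0.3] | to [0.4865 0.1424 0.22  ] => [26.5 33.4 32. ]
scene before [((5, 6, 8, 15), 63.0)]
scene now [((6, 6, 7, 11), 48.0)]
top before [((9, 8, 23, 21), 175.0)]
top now []
```

The tab pair's extent in the scene view shrank from 15 to 11 px, about 14 mm, so the bolt is fully back. Now over the door handle.

move_arm(deltas="0.75 26 36 0 0;0.75 26 36 30 0;0.75 26 36 30 0;0.75 26 36 30 0")

```text
clock: 17.35
tcp_pos: [0.4774, 0.1427, 0.2204]
tcp_rot: [-3.139, 0.01, 2.754]
contact_force: [0.4, 0.8, 0.3]
gripper_width: 0.064
```

Run:
```python
from h import *
go(*cab(-.026,-.163,.11))
S=shot("scene","9")
cv2.imwrite("pics/crop10.png",cv2.resize(S["img"][125:215,250:350],(600,540),interpolation=2)[:,:,::-1])
```

```text
t17.35 tcp [0.4774 0.1427 0.2204] yaw 157.8 w 0.0640 F [0.4 0.8 0.3] | to [0.4878 0.1456 0.11  ] => [ -7.4   6.9 110.5]
```

move_arm(deltas="0.75 -7 6 0 0;0.75 -7 6 40 0;0.75 -7 6 80 0;0.75 -7 6 100 0;0.75 -7 6 110 0;0.75 -7 6 110 0")

```text
clock: 18.15
tcp_pos: [0.4882, 0.1451, 0.1109]
tcp_rot: [-3.14, 0.011, 2.753]
contact_force: [-0.1, 0.2, -0.4]
gripper_width: 0.0638
```

Run:
```python
from h import *
go(*cab(-.026,-.163,.11))
S=shot("scene","10");T=shot("top","10")
t=np.round(pix(T,get_obs()["tcp_pos"])).astype(int)
cv2.imwrite("pics/crop10.png",np.hstack([cv2.resize(S["img"][145:225,255:315],(400,533),interpolation=2),cv2.resize(T["img"][t[1]-40:t[1]+40,t[0]-30:t[0]+30],(400,533),interpolation=2)])[:,:,::-1])
```

```text
t18.15 tcp [0.4882 0.1451 0.1109] yaw 157.8 w 0.0638 F [-0.1  0.2 -0.4] | to [0.4878 0.1456 0.11  ] => [0.5 0.3 0.9]
```

View pics/crop10.png

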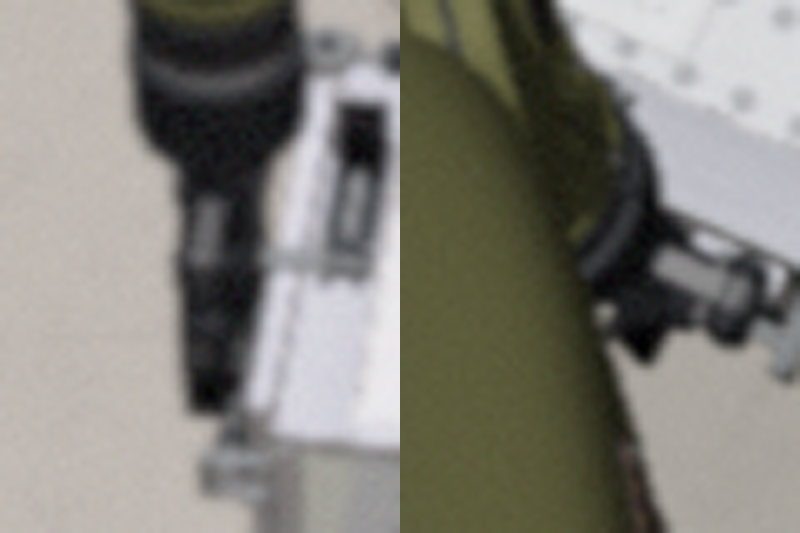

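The crop shows the fingers around the door plates at the left crop's (215,330), with the roof tabs squeezed together at (360,130). Squeezing in stages.

move_arm(deltas="0.5 0 0 0 0;0.42 0 0 0 0;0.36 0 0 0 0;0.33 0 0 0 0;0.33 0 0 0 0")

```text
clock: 18.88
tcp_pos: [0.4873, 0.1432, 0.1123]
tcp_rot: [-3.136, 0.012, 2.752]
contact_force: [-3.8, -5.5, 5.0]
gripper_width: 0.028
```

move_arm(deltas="0.28 0 0 0 0;0.24 0 0 0 0;0.18 0 0 0 0;0.1 0 0 0 0;0.1 0 0 0 0;0.1 0 0 0 0")

```text
clock: 19.62
tcp_pos: [0.4889, 0.1445, 0.113]
tcp_rot: [-3.14, 0.014, 2.752]
contact_force: [2.6, 4.5, 0.2]
gripper_width: 0.0229
```

```bash
cat >> h.py <<'E'
def arc(H,n,step,ph0=None,r=None):
    "rows about hinge H from the measured pose: n steps of step deg clockwise"
    from scipy.spatial.transform import Rotation as Ro
    o=get_obs();p=o["tcp_pos"];R=Ro.from_euler("xyz",o["tcp_rot"]).as_matrix()
    d=p[:2]-H
    print("r %.4f ang %.1f"%(np.hypot(*d),np.degrees(np.arctan2(d[1],d[0]))),"yaw %.1f"%np.degrees(o["tcp_rot"][2]),"q6 %.2f"%o["q"][5],"F",np.round(o["contact_force"],1),"w %.4f"%o["gripper_width"])
    rr=r or np.hypot(*d)
    for i in range(1,n+1):
        a=np.arctan2(d[1],d[0])-np.radians(step*i);q=H+rr*np.array([np.cos(a),np.sin(a)])
        print(step*i,np.round(R.T@np.r_[q-p[:2],0]*1000,1))
E
python3 - <<'E'
from h import *
p=get_obs()["tcp_pos"];y=np.array([.3746,.9272]);x=np.array([.9272,-.3746])
Hd=p[:2]+.026*x+.161*y+.001*(-y);print("hinge from handle",Hd,"camera H",H)
for h in(Hd,np.array([.571,.282])):arc(h,8,4)
E
```

```text
hinge from handle [0.57295026 0.28311466] camera H [0.573 0.287]
r 0.1621 ang -121.2 yaw 157.7 q6 0.68 F [2.6 4.5 0.2] w 0.0229
4 [11.1  2.1 -0.2]
8 [22.   5.1 -0.3]
12 [32.7  8.7 -0.5]
16 [43.2 13.1 -0.6]
20 [53.2 18.3 -0.8]
24 [63.  24.1 -1. ]
28 [72.2 30.6 -1.1]
32 [81.  37.7 -1.2]
r 0.1601 ang -120.8 yaw 157.7 q6 0.68 F [2.6 4.5 0.2] w 0.0229
4 [11.   2.  -0.2]
8 [21.8  4.9 -0.3]
12 [32.4  8.4 -0.5]
16 [42.7 12.7 -0.6]
20 [52.7 17.7 -0.8]
24 [62.3 23.4 -0.9]
28 [71.6 29.7 -1.1]
32 [80.3 36.7 -1.2]
```

The squeeze is at its stop, and the hinge worked out from the handle, (0.573, 0.283), agrees with the camera. Starting the swing along the arc.

move_arm(deltas="0.1 5 1 0 2;0.1 11 2 0 4;0.1 16 3 0 6;0.1 22 5 0 8;0.1 27 7 0 10;0.1 33 9 0 12;0.1 38 11 0 14;0.1 43 13 0 16")

```text
clock: 20.62
tcp_pos: [0.454, 0.172, 0.113]
tcp_rot: [3.141, 0.016, 2.472]
contact_force: [0.6, -1.8, 3.9]
gripper_width: 0.0219
```

Run:
```python
from h import *
arc(np.array([.573,.283]),7,4,r=.162)
```

```text
r 0.1628 ang -137.0 yaw 141.6 q6 1.04 F [ 0.6 -1.8  3.9] w 0.0219
4 [11.   2.8 -0.2]
8 [21.9  5.7 -0.4]
12 [32.7  9.3 -0.5]
16 [43.1 13.6 -0.7]
20 [53.2 18.7 -0.9]
24 [62.9 24.5 -1. ]
28 [72.2 30.9 -1.2]
```

move_arm(deltas="0.1 11 3 0 4;0.1 22 6 0 8;0.1 33 9 0 12;0.1 43 14 0 16;0.1 53 19 0 20;0.1 63 24 0 24;0.1 72 31 0 28;0.1 72 31 0 28")

```text
clock: 21.62
tcp_pos: [0.4147, 0.2402, 0.1129]
tcp_rot: [3.137, 0.015, 1.983]
contact_force: [-5.1, -3.9, 14.4]
gripper_width: 0.0223
```

Run:
```python
from h import *
arc(np.array([.573,.283]),7,4,r=.162)
```

```text
r 0.1640 ang -164.9 yaw 113.6 q6 1.69 F [-5.1 -3.9 14.4] w 0.0223
4 [10.8  4.  -0.1]
8 [21.8  6.8 -0.3]
12 [32.5 10.4 -0.4]
16 [42.9 14.7 -0.6]
20 [53.1 19.8 -0.7]
24 [62.8 25.5 -0.8]
28 [72.1 31.9 -0.9]
```

move_arm(deltas="0.1 11 4 -1 4;0.1 22 7 -1 8;0.1 32 10 -1 12;0.1 43 15 -1 16;0.1 53 20 -1 20;0.1 63 25 -1 24;0.1 72 32 -1 28;0.1 72 32 -1 28")

```text
clock: 22.62
tcp_pos: [0.4125, 0.3184, 0.113]
tcp_rot: [3.136, 0.013, 1.493]
contact_force: [-4.9, -3.3, 6.0]
gripper_width: 0.0225
```

Run:
```python
from h import *
arc(np.array([.573,.283]),3,4,r=.162)
S=shot("scene","11");T=shot("top","11")
cv2.imwrite("pics/crop11.png",cv2.resize(S["img"][120:240,230:390],(800,600),interpolation=2)[:,:,::-1])
```

```text
r 0.1644 ang 167.6 yaw 85.6 q6 2.31 F [-4.9 -3.3  6. ] w 0.0225
4 [10.8  4.3 -0.1]
8 [21.8  7.  -0.2]
12 [32.5 10.5 -0.4]
```

The door is at about 71 degrees; 8 to 9 more takes it to about 80, short of the 83 degree stop.

move_arm(deltas="0.1 6 2 0 2;0.1 11 4 0 4;0.1 17 5 0 6;0.1 22 7 0 8;0.1 23 7 0 9;0.1 23 7 0 9;0.1 23 7 0 9")

```text
clock: 23.6
tcp_pos: [0.4192, 0.341, 0.113]
tcp_rot: [3.138, 0.011, 1.338]
contact_force: [-5.7, 1.7, 5.8]
gripper_width: 0.0225
```

Run:
```python
from h import *
arc(np.array([.573,.283]),1,4,r=.162)
S=shot("scene","12");T=shot("top","12")
S0=dict(np.load("pics/scene0.npz"))
# does the door's black handle remain at its old place? dark pixels there now
for n,b in(("old handle",(283,184,294,207)),):
    for t,i in(("before",S0["img"]),("now",S["img"])):print(n,t,int((i.max(2)[b[1]:b[3],b[0]:b[2]]<60).sum()))
# predicted door top line (white/alu frame) from hinge to handle: sample change along it
H2=np.array([.573,.283]);p=get_obs()["tcp_pos"][:2];a=np.arctan2(*(p-H2)[::-1])+np.arctan2(.026,.161)
for r in(.04,.08,.12):
    for z in(.11,.06):
        for da in(-4,4,-12):
            q=np.r_[H2+r*np.array([np.cos(a+np.radians(da)),np.sin(a+np.radians(da))]),z];u=np.round(pix(S,q)).astype(int)
            print(r,z,da,u,S0["img"][u[1],u[0]],S["img"][u[1],u[0]])
# bystanders and lids: change vs. start
for n,(u,v,w) in dict(timer=(378,346,12),beaker=(371,254,11),forceps=(379,300,8),brown=(262,248,10),yellow=(301,366,12)).items():
    d=np.abs(S["img"][v-w:v+w,u-w:u+w].astype(int)-S0["img"][v-w:v+w,u-w:u+w]).mean();print(n,round(d,1))
for n,(u,v,P) in dict(w=(290,276,[.4205,-.1213,.064]),n=(309,306,[.4468,-.2179,.052])).items():print(n,blob(S,u,v,16,205)[0],pix(S,P))
```

```text
r 0.1644 ang 159.4 yaw 76.7 q6 2.49 F [-5.7  1.7  5.8] w 0.0225
4 [10.9  4.2 -0.1]
old handle before 188
old handle now 0
0.04 0.11 -4 [292 156] [185 178 174] [181 179 185]
0.04 0.11 4 [293 157] [180 175 171] [147 144 146]
0.04 0.11 -12 [293 154] [183 176 171] [208 205 213]
0.04 0.06 -4 [293 167] [183 178 171] [144 142 137]
0.04 0.06 4 [293 168] [185 177 171] [138 138 134]
0.04 0.06 -12 [293 165] [182 177 171] [141 140 136]
0.08 0.11 -4 [280 156] [186 180 175] [195 193 201]
0.08 0.11 4 [280 158] [187 179 173] [127 123 122]
0.08 0.11 -12 [280 153] [184 178 171] [195 191 189]
0.08 0.06 -4 [281 167] [183 178 171] [142 139 136]
0.08 0.06 4 [281 169] [182 176 170] [142 141 137]
0.08 0.06 -12 [281 164] [181 175 168] [142 141 136]
0.12 0.11 -4 [268 156] [183 177 171] [190 187 195]
0.12 0.11 4 [268 159] [181 174 169] [123 119 119]
0.12 0.11 -12 [268 152] [184 179 174] [189 182 178]
0.12 0.06 -4 [269 167] [184 178 172] [144 142 136]
0.12 0.06 4 [269 170] [183 180 172] [140 138 134]
0.12 0.06 -12 [269 163] [182 178 172] [142 141 136]
timer 4.1
beaker 4.1
forceps 3.8
brown 3.3
yellow 4.2
w ((290.5898742675781, 277.0612487792969), (20.298864364624023, 23.24253273010254), 86.47511291503906) [290.59375802 276.46635082]
n ((309.31414794921875, 306.697998046875), (15.47695541381836, 17.555431365966797), 79.20185089111328) [308.95527979 305.57654692]
```

```bash
python3 -c "
from rig import *
print(hand_in());o=get_obs();print(o['clock'],o['tcp_pos'],o['contact_force'],o['gripper_width'])"
```

```text
the job is handed in; nothing more can be done
None
the job is handed in; nothing more can be done
```

I did the whole job in the order asked and handed it in at about 24 s of the 72 s allowed. `hand_in` gives no verdict, so the checks below are my own.

- **Lids:** I placed the narrow lid first, then the wide one. Each made contact within 0.1 mm of its predicted seated height. The last picture measurements put each within about 1 px of its crucible's centre (roughly 2–3 mm per px).
- **Roof bolt:** I squeezed it to its stop. The gripper read 16.5 mm against 20 mm over the tabs, but it also read about 2.8 mm low on the lid knobs. In the scene view the tab pair then shrank from 15 to 11 px, which matches about 14 mm of travel.
- **Door:** I squeezed the latch to its stop and swung the door past the catch, and the gripper still holds it. It is at about 79° by tool position and 81° by tool turn. The black handle has gone from its old place, and brightness samples along the predicted door line fit that angle. The wrist force was about 8 N.
- **Bystanders and look-alikes:** The areas around the beaker, timer, forceps and both look-alike cups look unchanged from the start.

**Disagreements:**
- The roof tabs turned out about 6 mm further left than my picture estimate; the arm gave way with only about 6 N sideways.
- The first hinge estimate was about 4 mm off, and I corrected it from the handle's position.
- I wanted a last picture of the open door, but the viewer's limit of 12 was reached, so that check rests on numbers only.

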